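# Tap a wobbly rail post true on an inspection turntable

## Task

One brass rail post stands off-centre on the little turntable. With light taps or nudges of a fingertip, low on its foot flange, nudge it until the whole flange lies inside the inner ring of the turntable and leave it standing there at rest. Do not knock it over, do not take it between the fingers or lift it, and leave the other things on the plate where they are.

Things in the scene. Friction and masses are not known exactly. Their poses are not given: they have to be found in the camera images.
- post: the work: turned brass post, loose on the turntable, 66 mm tall, 0.13 kg, top-heavy, easily toppled. It stands on a spigot 16 mm across and 4 mm high; above it a round flange 30 mm across (widest part), a stem 10 mm thick, a 24 mm ball centred 54 mm up. Origin: centre of the underside, z up its axis. Between the fingers, lifted or pushed over 8 N it counts as mishandled.
- post_flange (a point): centre of the post's foot flange, on its axis; the flange spans 4 to 12 mm above the underside and this point lies at 8 mm. Pushed slowly here (2 cm/s, under 2 N) the post slides on the steel and stops with the finger; pushed on the ball it tips over.
- post_ball (a point): centre of the post's 24 mm ball, on its axis, 54 mm above the underside; the ball has a dark 8 mm cross hole
- table_top (a point): centre of the turntable's flat round steel top, 60 mm across, always at z = 0.105 (45 mm above the granite plate); it is fixed and cannot turn; grey foot 74 mm across. Concentric dark rings, 0.8 mm wide: inner 38 mm, outer 50 mm in diameter. z up; yaw does not matter. The post starts 13 to 19 mm off this centre, in any direction.
- plate: dark granite surface plate, fixed, 300 (its x) by 450 (its y) by 60 mm high, on which everything stands; origin at the centre of its underside, z up
- post_b: bystander: a second post like the first, standing on the granite plate (top at 126 mm above the bench); origin at its underside
- post_c: bystander: a third post like the first, standing on the granite plate; origin at its underside
- dial_stand: bystander: dial indicator on a stand, round foot 70 mm in diameter and 28 mm high, column 12 mm thick and 193 mm tall, an arm at 145 mm height reaching 111 mm along its own +x to a dial 52 mm in diameter; origin at the centre of its underside, on the granite plate
- caliper: bystander: caliper lying flat on the granite plate, 230 mm long along its y, 75 mm over the jaws, 11 mm high; origin under its middle
Things that resemble listed ones, but are neither listed nor needed, are in the scene too. What is shaped like the post but pink or purple is not meant.

How it is judged:
At the end, for the whole second after the job is handed in: the post stands upright (within 0.05 rad) and at rest on the turntable top, its axis within 4 mm of the turntable's centre, so that its 30 mm flange lies wholly inside the 38 mm inner ring (horizontal distance between post and table_top below 0.004 m and z of post in the frame of table_top between -0.003 and 0.003 m and angle between post's own z axis and vertical below 0.05 rad and linear speed of post below 0.01 m/s); the robot touches nothing.
It fails at once if the post is toppled or falls off the turntable (tilt over 0.5 rad, or its underside 10 mm below the top) (angle between post's own z axis and vertical above 0.5 rad or z of post in the frame of table_top below -0.01 m).
It fails at once if the post is lifted (its underside more than 8 mm above the turntable top) (z of post in the frame of table_top above 0.008 m).
It fails at once if the post is taken between the fingers (grasp point within 12 mm of its axis at flange and ball, lower than 75 mm above the turntable) (horizontal distance between the grasp point and post_flange below 0.012 m and horizontal distance between the grasp point and post_ball below 0.012 m and z of the grasp point in the frame of table_top below 0.075 m).
It fails at once if the post is hit or pressed hard (over 8 N) (contact force between the arm and post above 8 N).
It fails at once if another thing on the plate is moved (over 15 mm) (distance of any of post_b, post_c, dial_stand, caliper from where it was at the start of the episode above 0.015 m).
It also fails if it takes over 54 s, if anything falls off the work surface, if the arm or the gripper's body presses on something with over 40 N, if the wrist force passes 120 N, or if a joint passes its speed limit or range.

## Robot

A 7-joint arm with a two-finger parallel gripper is mounted at the origin on the work surface. World frame = base frame: x ahead of the robot, y to its left, z up, the work surface at z = 0. Lengths are in m, angles in rad, forces in N, time in s.
With the tool pointing down it reaches from about 0.425 to 0.925 m from the base axis. Payload 6.8 kg.
Tool frame: the origin (TCP) lies between the finger pads; the fingertips stand 14 mm ahead of it and the grasp point (between the pads) lies 5 mm behind it; z points along the fingers, y is the line along which they close (so a half turn about z gives the same grasp; the last joint's range is limited). The gripper opens to 85 mm and grips with 20 to 120 N. Pads are 22 mm wide; open, the fingers measure 114 mm over their backs; the gripper's body (76 mm by 85 mm) begins 54 mm behind the grasp point. The pads swing forward as they close: fully open they stand 13 mm farther back than shut.
Start: joints at [-1.326, 0.477, 0.022, 1.555, -0.011, 1.109, -0.083], TCP at [0.233, 0.633, 0.245] pointing down, gripper open.
Joint ranges: [-2.96, 2.96], [-0.34, 2.1], [-1.41, 1.46], [0.24, 2.44], [-1.37, 4.51], [0.17, 1.92], [-2.96, 2.96]. Speed limits (rad/s): [2.39, 2.39, 3.14, 3.14, 3.14, 3.14, 3.14].

## Interface

Orientations are given as a rotation vector (axis times angle).
In Python, from bench import r, eyes, ticket gives the robot as it stands. The module is installed in compiled form; this text tells all that it offers.
- The arm moves only by the tool arm_command, never from a script. Its argument "plan" is text: rows parted by semicolons, each of 4 numbers parted by spaces: the shift along the tool's x, y, z in m, then the turn about the tool's z in degrees. In form: tx ty tz yaw; .... A call has 1 to 20 rows; each row shifts and turns the commanded pose from where the row before left it, along the tool's axes as they then stand; what a row does not reach is not made up. A row lasts 1/8 s, in which the tool goes at most 62.5 mm and 10.7 degrees, less where a joint would pass 70% of its speed; a pose out of reach is approached as far as the arm can. A call is refused whole if a number of a shift passes 0.0625 or a number of a turn 10.7, either way. A call with a gripper value outside its range is refused whole. "hand" is the closure, from -1 (fully open) to 1 (shut), set as the call begins (left out, the last holds). The fingers move at their own pace and stop on an object; "grip_force" is the grip in N (left out, the last holds). Time passes only in rows, so rows that do not move let the fingers close. It gives the time, the measured TCP pose, the force, the opening and the grip force at its end, in the units of the state.
- r.get_obs(): the state, without advancing time (a new reading comes with each control period).
- eyes.grab_frame(name): name is "scene" or "top" or "wrist"; returns (picture, depth): 384x512x3 uint8, red, green, blue; 384x512 float32, m along the optical axis (not along the pixel's ray), 0 where there is no reading.
- eyes.calibration(name): a dict with "fov_y" (degrees; the focal length in pixels is half the picture's height over the tangent of half this angle, whatever the lens; pixels are square), "cx", "cy" (the principal point, pixels), "origin" and "attitude" of the camera in the world; the wrist camera has in their place "tool_from_camera" (4x4, takes a point from camera to tool coordinates, whose origin is the TCP and whose axes are the flange's). Camera axes: x right, y up, looking along -z (the intrinsics and any distortion apply to the point x, -y, -z); pixel columns grow to the right and rows downward; lengths in m; the calibration is good to about 2 mm. A picture is of the moment at which its call begins: read the wrist's pose just before it. calibration takes no time and is no camera call.
- ticket.hand_in(): hands the job in; it is judged then, once.
The state is a dict: "clock": time; "joints": joint angles; "qvel": joint speeds; "tau": joint torques, N m; "tcp_pos": TCP position; "orientation": TCP orientation; "contact_force": force on the tool from outside, world axes, zero at the start; "moment": the same for the moment, N m; "grip_width": finger opening in m; "gripper_force": force on a finger pad.
Only numpy, scipy, OpenCV 4.12 (cv2) and the standard library are available. Lean on these libraries where they do the work, as an engineer would, in place of code of your own. Each camera call takes 0.05 s, during which the arm holds its last target. There are 200 camera calls.

## Working session

There is one attempt and no reset: what is moved stays moved. The work goes in short steps, Python scripts to look and compute and a tool call to move; the robot and the scene stay as the last step left them, time stands still between calls to the robot, and variables do not carry over. Pictures are saved under pics/ and viewed, at most 10 in all, crops included, and the job is handed in when it is done.

Besides the shell and the picture viewer there is one more tool, called as name(argument=value, ...) on one line, values as JSON. arm_command: Moves the arm, as the interface text tells. Its arguments: {"type":"object","properties":{"plan":{"type":"string"},"hand":{"type":"number"},"grip_force":{"type":"number"}},"required":["plan"]}

```bash
mkdir -p pics; cat > h.py <<'E'
import numpy as np, cv2
from scipy.spatial.transform import Rotation as R
from bench import r, eyes, ticket
def grab(n,fn=None):
    o=r.get_obs(); p,d=eyes.grab_frame(n)
    if fn: cv2.imwrite('pics/'+fn,p[:,:,::-1])
    return o,p,d
def cam(n,o=None):
    c=eyes.calibration(n); f=192/np.tan(np.radians(c['fov_y'])/2)
    if n=='wrist':
        T=np.eye(4);T[:3,:3]=R.from_rotvec(o['orientation']).as_matrix();T[:3,3]=o['tcp_pos']
        T=T@np.array(c['tool_from_camera']); return f,c['cx'],c['cy'],T[:3,3],T[:3,:3],c
    a=np.array(c['attitude']); 
    M=a if a.shape==(3,3) else R.from_rotvec(a).as_matrix()
    return f,c['cx'],c['cy'],np.array(c['origin']),M,c
def ray(K,u,v):
    f,cx,cy,o,M,c=K
    return o, M@np.array([(u-cx)/f,-(v-cy)/f,-1.])
def onz(K,u,v,z):
    o,d=ray(K,u,v); return o+d*(z-o[2])/d[2]
def proj(K,P):
    f,cx,cy,o,M,c=K; q=M.T@(np.array(P)-o); return cx+f*q[0]/-q[2], cy-f*q[1]/-q[2]
E
python3 - <<'E'
from h import *
for n in ('scene','top','wrist'):
    c=eyes.calibration(n); print(n,c)
o,p,d=grab('scene','s1.png'); o,p,d=grab('top','t1.png'); print(o)
E
```

```text
scene {'fov_y': 55.676902447502755, 'cx': 251.2523115935969, 'cy': 188.44401540399116, 'origin': array([1.12628886, 0.13279698, 0.58039721]), 'attitude': array([0.6356636 , 0.77465949, 1.60600332])}
top {'fov_y': 47.17747152185921, 'cx': 249.22986848219895, 'cy': 196.17043580688406, 'origin': array([0.50660505, 0.01041541, 0.97465557]), 'attitude': array([ 0.06340441, -0.05844261, -1.5553681 ])}
wrist {'fov_y': 67.21654316239147, 'cx': 253.4773986042556, 'cy': 189.3267907717325, 'tool_from_camera': array([[-9.80147764e-04,  9.54811411e-01,  2.97210716e-01,
         7.55820977e-02],
       [ 9.99999293e-01,  1.13575511e-03, -3.50878563e-04,
        -4.14342909e-04],
       [-6.72581445e-04,  2.97210162e-01, -9.54811849e-01,
        -1.28738275e-01],
       [ 0.00000000e+00,  0.00000000e+00,  0.00000000e+00,
         1.00000000e+00]])}
{'clock': 0.05, 'joints': array([-1.32608677,  0.47773277,  0.02234057,  1.55642349, -0.01147474,
        1.1092664 , -0.0830783 ]), 'qvel': array([-0.0017108 , -0.00058511,  0.00128733, -0.00125312, -0.00115587,
       -0.00051055,  0.00061334]), 'tau': array([ 4.19757591e-03, -5.98314393e+01,  1.61499348e+00, -2.82256383e+01,
        1.27282229e-02,  5.09969352e-03, -2.16376446e-05]), 'tcp_pos': array([0.23306736, 0.63291189, 0.24438265]), 'orientation': array([-5.51211377e-01, -3.09270121e+00,  2.66215014e-03]), 'contact_force': array([-0.74878362,  0.03655899,  0.5091588 ]), 'moment': array([ 0.01178108, -0.02174471,  0.01873965]), 'gripper_force': 0.0, 'grip_width': 0.08543156706686603}
```

View pics/s1.png

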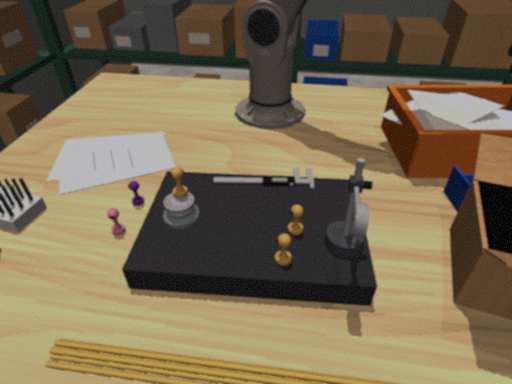

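View pics/t1.png

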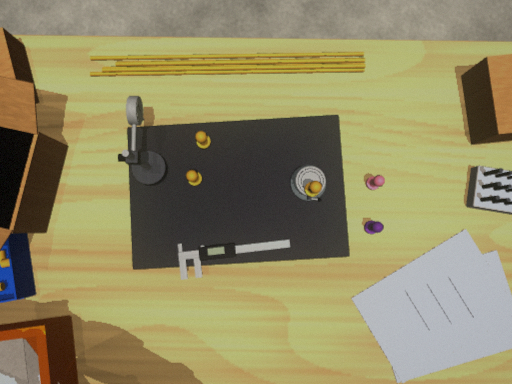

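Top view: the turntable is at (309,183) with the brass post on it, ball at (314,187). Bystander posts are at (202,138) and (193,177), and the pink and purple decoys at (375,182) and (373,227) are off the plate. Only the post on the turntable fits. I'll compute an approach from these pixels.

```bash
python3 - <<'E'
from h import *
K=cam('top'); print('table',onz(K,309,183,.105),'ball',onz(K,314.5,187,.159))
o=r.get_obs(); M=R.from_rotvec(o['orientation']).as_matrix(); print(M.round(3))
t=onz(K,309,183,.105); print('tool shift to above', M.T@(t+[0,0,.14]-o['tcp_pos']))
c=cam('scene'); print(proj(c,t))
E
```

```text
table [ 0.60229139 -0.1047433   0.105     ] ball [ 0.58900518 -0.10786504  0.159     ]
[[-0.938  0.346 -0.   ]
 [ 0.346  0.938 -0.002]
 [-0.    -0.002 -1.   ]]
tool shift to above [-6.01401233e-01 -5.64674595e-01  4.20282972e-04]
(np.float64(181.90057817593203), np.float64(197.8805827599491))
```

arm_command(plan="-0.034 -0.037 0 0;-0.034 -0.037 0 0;-0.034 -0.037 0 0;-0.034 -0.037 0 0;-0.034 -0.037 0 0;-0.034 -0.037 0 0;-0.034 -0.037 0 0;-0.034 -0.037 0 0;-0.034 -0.037 0 0;-0.034 -0.037 0 0;-0.034 -0.037 0 0;-0.034 -0.037 0 0;-0.034 -0.037 0 0;-0.034 -0.037 0 0;-0.034 -0.037 0 0;-0.034 -0.037 0 0", hand=1, grip_force=20)

```text
clock: 2.1
tcp_pos: [0.5394, -0.1114, 0.2451]
orientation: [-0.551, -3.093, -0.0]
contact_force: [1.0, 1.4, 0.1]
grip_width: -0.0001
gripper_force: 0.0
```

arm_command(plan="0 0 0 10.5;0 0 0 10.5;0 0 0 10.5;0 0 0 10.5;0 0 0 10.5;0 0 0 10.5;0 0 0 10.5;0 0 0 10.5;0 0 0 10.5;0 0 0 10.5;0 0 0 10.5;0 0 0 10.5;0 0 0 10.5;0 0 0 10.5;0 0 0 0;0 0 0 0")

```text
clock: 4.1
tcp_pos: [0.539, -0.11, 0.2451]
orientation: [-3.121, -0.355, 0.001]
contact_force: [0.5, 0.3, -0.7]
grip_width: -0.0002
gripper_force: 0.0
```

```bash
python3 - <<'E'
from h import *
o,p,d=grab('wrist','w1.png')
print(o['clock'],o['tcp_pos'],R.from_rotvec(o['orientation']).as_matrix().round(3),o['joints'].round(2),o['contact_force'],o['grip_width'])
K=cam('wrist',o); print(proj(K,[.602,-.105,.105]))
E
```

```text
4.1 [ 0.53901403 -0.10996459  0.24511164] [[ 0.974  0.225 -0.   ]
 [ 0.225 -0.974 -0.   ]
 [-0.    -0.    -1.   ]] [-0.71  0.43  1.06  1.9  -0.43  1.06 -0.82] [ 0.5277541   0.34687868 -0.68100657] -0.00019576027676470182
(np.float64(263.41236900625944), np.float64(115.08541207469992))
```

View pics/w1.png

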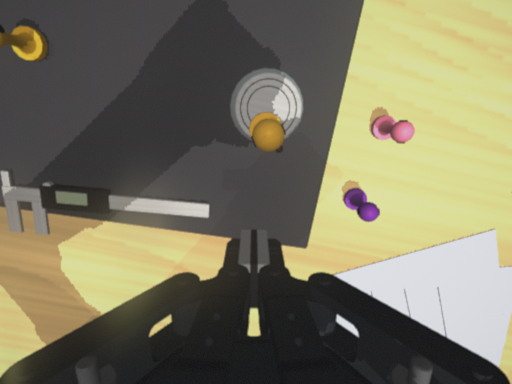

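The wrist view shows the turntable near (267,105), with the post's flange and ball in yellow at (267,130). The shut fingertips are at (255,235). Enlarging a crop to confirm and measure.

```bash
cat > m.py <<'E'
from h import *
import sys
def measure(o,p,tag,guess=(.602,-.105)):
    K=cam('wrist',o); hsv=cv2.cvtColor(p,cv2.COLOR_RGB2HSV)
    # rectify the z=.105 plane around the guess: 0.25 mm/px, 100 mm square, tool-aligned not needed
    def warp(z,s=4000,h=.05):
        c=np.array([[-h,-h],[h,-h],[h,h],[-h,h]])+guess
        src=np.float32([proj(K,[*q,z]) for q in c]); dst=np.float32((c-guess+h)*s)
        return cv2.warpPerspective(p,cv2.getPerspectiveTransform(src,dst),(int(2*h*s),)*2,flags=cv2.INTER_CUBIC)
    w=warp(.105); cv2.imwrite(f'pics/{tag}.png',w[:,:,::-1])
    b=warp(.159); hb=cv2.cvtColor(b,cv2.COLOR_RGB2HSV)
    return K,w,b
if __name__=='__main__':
    o,p,d=grab('wrist'); K,w,b=measure(o,p,sys.argv[1]); cv2.imwrite(f'pics/{sys.argv[1]}_b.png',b[:,:,::-1])
    cv2.imwrite(f'pics/{sys.argv[1]}_2.png',np.hstack([w,b])[:,:,::-1])
    print(o['clock'],o['tcp_pos'])
E
python3 m.py r1
```

```text
4.15 [ 0.53907109 -0.11003437  0.2452017 ]
```

View pics/r1_2.png

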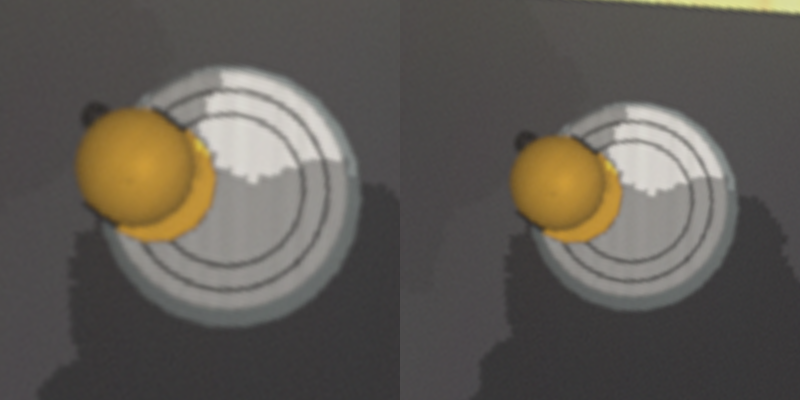

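Left panel (plane z=.105, 4 px/mm): ring centre (229,190), inner-ring radius 76 px = 19 mm, which matches. Right panel (z=.159): ball centre (159,183), radius 47 px = 11.7 mm, which matches. So the table is at (.6093,-.1075) and the post at (.5918,-.1093), 17.3 mm off in direction about +6°. Next I'll check the finger's front profile from depth, so that the ball isn't touched first.

```bash
python3 - <<'E'
from h import *
o,p,d=grab('wrist')
f,cx,cy,_,_,c=cam('wrist',o); T=np.array(c['tool_from_camera'])
v,u=np.mgrid[:384,:512]; P=np.stack([(u-cx)/f*d,-(v-cy)/f*d,-d],-1)@T[:3,:3].T+T[:3,3]
ok=(d>0)&(np.abs(P[...,1])<.05)&(P[...,2]<.016)
for z in np.arange(-.08,.016,.006):
    s=ok&(abs(P[...,2]-z)<.003)
    if s.sum(): 
        q=P[s]; i=np.abs(q[:,1])<.02
        print(round(z,3),s.sum(),'xmax',np.percentile(q[:,0],99).round(4),'mid',np.percentile(q[i,0],98).round(4) if i.any() else None,'y',q[:,1].min().round(3),q[:,1].max().round(3))
E
```

```text
-0.08 2231 xmax 0.0208 mid 0.0206 y -0.05 0.05
-0.074 5873 xmax 0.0182 mid 0.0182 y -0.05 0.05
-0.068 5220 xmax 0.018 mid 0.018 y -0.05 0.05
-0.062 5739 xmax 0.0179 mid 0.018 y -0.05 0.05
-0.056 4485 xmax 0.0179 mid 0.018 y -0.05 0.05
-0.05 2583 xmax 0.0173 mid 0.0175 y -0.046 0.047
-0.044 4081 xmax 0.0129 mid 0.013 y -0.041 0.042
-0.038 2306 xmax 0.0141 mid 0.0128 y -0.037 0.037
-0.032 1372 xmax 0.0141 mid 0.014 y -0.031 0.033
-0.026 622 xmax 0.0131 mid 0.0126 y -0.02 0.021
-0.02 281 xmax 0.0118 mid 0.0118 y -0.013 0.014
-0.014 414 xmax 0.0118 mid 0.0117 y -0.013 0.014
-0.008 349 xmax 0.0117 mid 0.0116 y -0.013 0.014
-0.002 320 xmax 0.0117 mid 0.0116 y -0.013 0.014
0.004 260 xmax 0.0116 mid 0.0116 y -0.013 0.014
0.01 54 xmax 0.0115 mid 0.0115 y -0.011 0.012
```

```bash
python3 - <<'E'
from h import *
o,p,d=grab('wrist')
f,cx,cy,_,_,c=cam('wrist',o); T=np.array(c['tool_from_camera'])
v,u=np.mgrid[:384,:512]; P=np.stack([(u-cx)/f*d,-(v-cy)/f*d,-d],-1)@T[:3,:3].T+T[:3,3]
P=P[(d>0)&(abs(P[...,1])<.04)&(P[...,2]<.016)]
ys=np.arange(-20,21,4); print('y',ys)
for z in np.arange(-48,14,4):
    print(z,[ (lambda q: round(1000*q[:,0].max(),1) if len(q) else None)(P[(abs(P[:,2]*1000-z)<2)&(abs(P[:,1]*1000-y)<2)]) for y in ys])
E
```

```text
y [-20 -16 -12  -8  -4   0   4   8  12  16  20]
-48 [None, None, np.float64(16.1), np.float64(15.5), np.float64(14.9), None, np.float64(13.5), None, np.float64(15.9), np.float64(15.9), None]
-44 [np.float64(12.6), np.float64(12.7), np.float64(13.1), np.float64(13.2), np.float64(13.2), None, np.float64(13.2), np.float64(13.0), np.float64(13.0), np.float64(13.1), np.float64(8.0)]
-40 [np.float64(13.3), np.float64(12.2), np.float64(13.2), np.float64(13.1), np.float64(13.0), None, np.float64(12.9), np.float64(13.0), np.float64(12.8), np.float64(12.7), np.float64(13.0)]
-36 [np.float64(13.1), np.float64(12.1), np.float64(13.2), np.float64(13.8), np.float64(13.0), np.float64(12.7), np.float64(12.7), np.float64(14.3), np.float64(13.0), np.float64(12.3), np.float64(13.0)]
-32 [np.float64(12.4), np.float64(8.0), np.float64(12.8), np.float64(14.4), np.float64(14.2), np.float64(12.7), np.float64(12.9), np.float64(14.5), np.float64(14.0), np.float64(12.9), np.float64(12.1)]
-28 [np.float64(7.4), np.float64(7.4), np.float64(12.9), np.float64(14.1), np.float64(13.8), np.float64(11.8), np.float64(1
[... 847 characters left out ...]
64(7.0), None]
-4 [None, None, np.float64(7.8), np.float64(11.4), np.float64(11.8), np.float64(11.7), np.float64(11.7), np.float64(11.3), np.float64(7.7), None, None]
0 [None, None, np.float64(7.8), np.float64(11.2), np.float64(11.7), np.float64(11.9), np.float64(11.7), np.float64(11.5), np.float64(7.9), None, None]
4 [None, None, np.float64(7.4), np.float64(7.6), np.float64(11.6), np.float64(11.7), np.float64(11.8), np.float64(11.7), np.float64(7.7), None, None]
8 [None, None, np.float64(7.3), np.float64(11.0), np.float64(11.5), np.float64(11.6), np.float64(11.4), np.float64(11.4), np.float64(7.3), None, None]
12 [None, None, None, None, None, None, None, np.float64(10.5), None, None, None]
```

Along the centreline the knuckles stand only 1 mm proud of the pads, so the flange (15 mm) touches before the ball (12 mm). Aligning, then descending behind the post.

arm_command(plan="0 0.005 0 7;0 0 0.02 0;0 0 0.02 0;0 0 0.02 0;0 0 0.02 0;0 0 0.02 0;0 0 0.012 0;0 0 0.006 0;0.005 0 0 0;0.005 0 0 0;0 0 0 0;0 0 0 0")

```text
clock: 5.8
tcp_pos: [0.5503, -0.1139, 0.1275]
orientation: [3.138, 0.159, 0.001]
contact_force: [0.4, -0.5, -0.8]
grip_width: -0.0
gripper_force: 0.0
```

```bash
python3 m.py r2; python3 - <<'E'
from h import *
o=r.get_obs(); M=R.from_rotvec(o['orientation']).as_matrix(); print(o['contact_force'],M.round(3)[:,0])
E
```

```text
5.8 [ 0.55032928 -0.11394028  0.12752573]
[-0.31206333 -0.1301055   0.09105006] [0.995 0.101 0.   ]
```

View pics/r2_2.png

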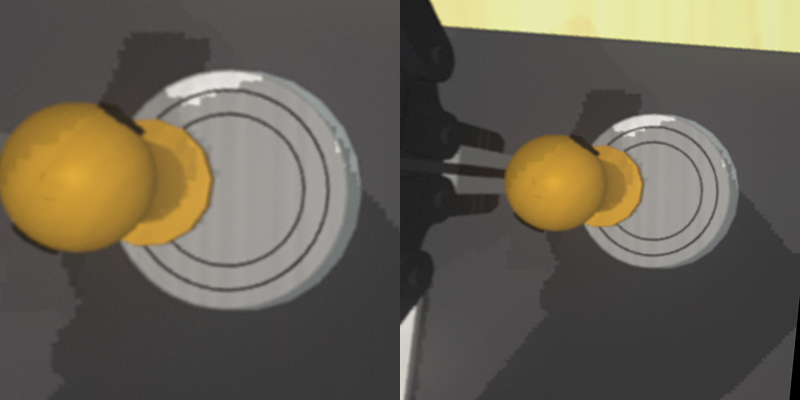

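The second look agrees: ring centre (228,189) gives (.609,-.1077), and the post is at (.5918,-.1093). Contact is expected after 15 mm and the goal after about 32 mm. I'll push at under 2 cm/s, stopping a little short.

arm_command(plan="0.003 0 0 0;0.003 0 0 0;0.003 0 0 0;0.002 0 0 0;0.001 0 0 0;0.001 0 0 0;0.001 0 0 0;0.001 0 0 0;0.002 0 0 0;0.002 0 0 0;0.002 0 0 0;0.002 0 0 0;0 0 0 0")

```text
clock: 7.48
tcp_pos: [0.5733, -0.1116, 0.1273]
orientation: [3.137, 0.159, 0.0]
contact_force: [-1.0, 0.1, -0.6]
grip_width: -0.0004
gripper_force: 0.3
```

```bash
python3 m.py r3; python3 - <<'E'
from h import *
o=r.get_obs(); print(o['contact_force'])
E
```

```text
7.475 [ 0.57333903 -0.11157424  0.12728062]
[-0.45928459  0.75785476 -1.10459124]
```

View pics/r3_2.png

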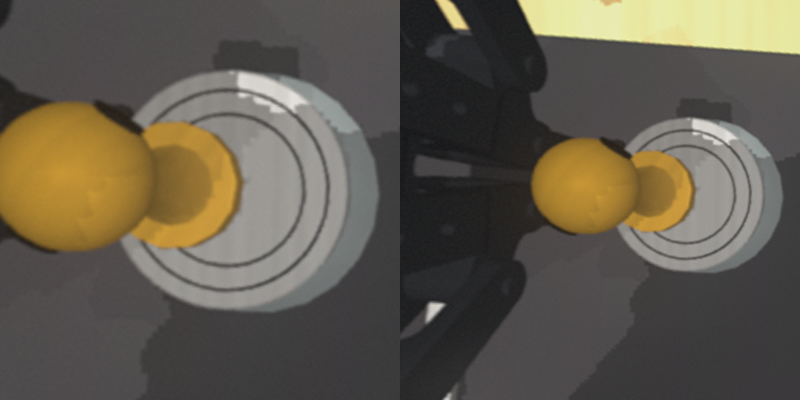

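The post slid straight (flange now at about (.5999,-.1084), ball consistent, upright) and 9 mm remain. Finishing the push, then backing straight off.

arm_command(plan="0.0015 0 0 0;0.002 0 0 0;0.002 0 0 0;0.0015 0 0 0;0.001 0 0 0;0.001 0 0 0;0 0 0 0;-0.002 0 0 0;-0.004 0 0 0;-0.01 0 0 0;-0.012 0 0 0;0 0 0 0;0 0 0 0")

```text
clock: 9.15
tcp_pos: [0.5544, -0.1134, 0.1274]
orientation: [-3.137, -0.159, -0.001]
contact_force: [-0.4, -0.7, -0.2]
grip_width: 0.0006
gripper_force: 0.0
```

```bash
python3 m.py r4
```

```text
9.15 [ 0.55440319 -0.11337657  0.12744385]
```

View pics/r4_2.png

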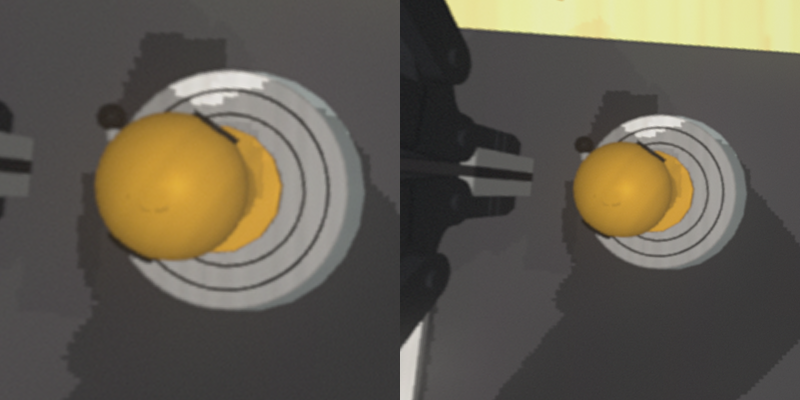

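The flange centre reads about (223,187) against the ring centre (228,189), so it is roughly 1.4 mm off. The post is upright and the fingers are clear of it.

```bash
python3 -c "
from bench import ticket; print(ticket.hand_in())"
```

```text
the job is handed in; nothing more can be done
None
```

The job is handed in: the post stands upright about 1.4 mm from the turntable's centre by my last camera measurement, so its flange is inside the inner ring and the gripper is clear of it; no verdict was returned.

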